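# Tip a power supply onto its back and butt it against the bench stop

### The arm

A 6-joint arm with a two-finger parallel gripper is mounted at the origin on the work surface. World frame = base frame: x ahead of the robot, y to its left, z up, the work surface at z = 0. Lengths are in m, angles in rad, forces in N, time in s.
With the tool pointing down it reaches from about 0.3 to 1 m from the base axis. Payload 5.1 kg.
Tool frame: the origin (TCP) lies on the centre line of the jaws, within the pads' length; the fingertips stand 8 mm ahead of it and the grasp point (between the pads) lies 11 mm behind it; y points along the fingers, x is the direction in which the jaws open and shut, and the axes are right-handed (so a half turn about y gives the same grasp; the last joint's range is limited). The gripper opens to 95 mm and grips with 3 to 60 N. Pads are 20 mm wide; open, the fingers measure 119 mm over their backs; the gripper's body (75 mm by 180 mm) begins 59 mm behind the grasp point.
Start: joints at [1.059, 0.124, 1.65, -0, 1.367, -0.083], TCP at [0.27, 0.591, 0.223] pointing down, gripper open.
Joint ranges: [-2.61, 2.61], [-1.02, 2.33], [0.03, 2.71], [-1.35, 4.49], [0.32, 2.68], [-2.91, 2.91]. Speed limits (rad/s): [2.57, 2.57, 3.14, 3.14, 3.14, 3.14].

### API

Orientations are given as a rotation vector (axis times angle).
In Python, from station import robot gives the robot as it stands.
- The arm moves only by the shell command python3 -m jog 'ROWS' [OPENING]. ROWS is JSON, a list of rows, each a list of 6 numbers: the shift along the tool's x, y, z in cm, then the turn, a rotation vector about the tool's x, y, z in units of 6 degrees (1.0 is 6 degrees). In form: [[x, y, z, rx, ry, rz], ...]. A call has 1 to 5 rows; each row is the pose to reach, as a shift and turn from the pose measured when the call began, along the tool's axes at that moment; what a row does not reach only later rows make up. A row lasts 1/12 s, in which the tool goes at most 41.7 mm and 7.16 degrees, less where a joint would pass 70% of its speed; a pose out of reach is approached as far as the arm can. A call with a gripper value outside its range is refused whole. OPENING is the closure in counts, from 0 (fully open) to 255 (shut), set as the call begins (- or left out, the last holds). The fingers move at their own pace and stop on an object; the grip force is fixed at half the most. Time passes only in rows, so rows that repeat a pose let the fingers close. It gives the time, the measured TCP pose, the force and the opening at its end, in the units of the state.
- robot.get_state(): the state, without advancing time (a new reading comes with each control period).
- robot.get_image(name): name is "side" or "top" or "wrist"; returns the picture (420x560x3 uint8, red, green, blue); there is no depth.
- robot.calibration(name): a dict with "fx", "fy", "cx", "cy" (pixels), "k1" (the pictures are not rectified: a ray, as slopes to the right and down, at radius r is drawn at 1 + k1 r^2 times it, then the intrinsics apply), "xyz" and "attitude" of the camera in the world. Camera axes: x right, y down, z forward; pixel columns grow to the right and rows downward; lengths in m; the calibration is good to about 2 mm. A picture is of the moment at which its call begins: read the wrist's pose just before it. calibration takes no time and is no camera call; for the wrist camera it gives the pose at the moment of the call.
- robot.close_job(): hands the job in, once; it reports no verdict.
The state is a dict: "time_s": time; "joint_pos": joint angles; "joint_vel": joint speeds; "joint_efforts": joint torques, N m; "eef_pos": TCP position; "ee_rot": TCP orientation; "force": force on the tool from outside, world axes, zero at the start; "moment": the same for the moment, N m; "width": opening from 0.0 (shut) to 1.0 (fully open).
Only numpy, scipy, OpenCV 4.12 (cv2) and the standard library are available. Lean on these libraries where they do the work, as an engineer would, in place of code of your own. Each camera call takes 0.05 s, during which the arm holds its last target. There are 200 camera calls.

### The job

The desktop power supply standing on end on the repair mat has to be opened through its fan side. Push it high on its fan-grille side so that it topples over onto the opposite broad face, grille up, then slide it along the mat until the whole of its leading end sits flush against the metal stop bar, and leave it lying there. Do not disturb the screw tray and the spare fan lying beside the mat.

Things in the scene. Friction and masses are not known exactly. Their poses are not given: they have to be found in the camera images.
- psu: Steel-cased power supply, a box of about 0.8 kg that starts standing on its small end: 150 mm tall (own z, up), 120 mm wide (own y), 80 mm thick (own x). Origin: centre of the lower end. Own x points out of the broad face with the round fan grille; the broad face behind has only a plain pale plate. Under 5 N near the top tips it; past 28 degrees it falls. Slides on the mat with under 12 N.
- psu_grille (a point): Centre of the round black fan grille (105 mm across) on a broad face of the power supply, 40 mm along own x and 75 mm along own z from its origin. At the start it faces away from the stop bar within about 12 degrees, so the unit topples towards the bar; lying, its upper end is then about 20 to 75 mm short of the bar.
- psu_top (a point): Centre of the power supply's inlet end (upper end at the start, 150 mm along own z from its origin), with black mains inlet and switch nearer the grille side and slots nearer the back. This end finally sits against the stop bar.
- board: Fixed dark rubber repair mat, 400 x 270 mm, its top 6 mm above the bench, with a fixed aluminium stop bar across it near its +x end. Origin: centre of the mat's underside, at bench height. Own x: along the 400 mm, towards the stop bar; own y: along the bar.
- stop (a point): Middle of the stop bar's foot on the face that looks to the mat's centre, at the level of the mat's top, 135 mm from the mat's origin along its x; axes as the mat's. The bar is 260 mm long (along y), 30 mm thick and stands 30 mm above the mat.
- tray: Bystander: open steel screw tray, 100 x 70 x 22 mm, on the bench beside one long side of the mat, its centre about 195 to 215 mm from the mat's centre line. Origin: centre of underside. Leave alone.
- fan: Bystander: spare square black fan, 92 x 92 x 25 mm, lying on the bench beside the other long side of the mat, its centre about 195 to 215 mm from the mat's centre line. Origin: centre of underside. Leave alone.

How it is judged:
On the way:
1. the power supply has toppled and lies at rest flat on its back on the mat, grille up, still short of the stop bar (angle between psu's own x axis and vertical below 0.06 rad and linear speed of psu below 0.03 m/s and x of psu_top in the frame of stop below -0.012 m), for 0.2 s.
At the end, for the whole second after the job is handed in: The power supply lies at rest flat on the mat, grille up (within 3.4 degrees), the middle of its inlet end within 6 mm of the stop bar's face, square to the bar within 4 degrees, and the end wholly on the bar's length (its middle within 72 mm of the bar's middle) (angle between psu's own x axis and vertical below 0.06 rad and x of psu_top in the frame of stop between -0.006 and 0.004 m and y of psu_top in the frame of stop between -0.072 and 0.072 m and z of psu_top in the frame of stop below 0.046 m and angle between the z axis of psu and the x axis of board, either way round below 0.07 rad and linear speed of psu below 0.01 m/s); the robot touches nothing.
It fails at once if the screw tray is moved by more than 20 mm (distance of tray from where it was at the start of the episode above 0.02 m).
It fails at once if the spare fan is moved by more than 20 mm (distance of fan from where it was at the start of the episode above 0.02 m).
It also fails if it takes over 45 s, if anything falls off the work surface, if the arm or the gripper's body presses on something with over 40 N, if the wrist force passes 120 N, or if a joint passes its speed limit or range.

## Working session

There is one attempt and no reset: what is moved stays moved. The work goes in short steps, Python scripts to look and compute and a shell command to move; the robot and the scene stay as the last step left them, time stands still between calls to the robot, and variables do not carry over. Pictures are saved under pics/ and viewed, about 8 in all and at most 12, crops included, and the job is handed in when it is done.

```bash
mkdir -p pics; ls; python3 - <<'E'
from station import robot
import cv2, numpy as np
s=robot.get_state();print(s['time_s'],s['eef_pos'],s['ee_rot'],s['width'])
for n in('top','side'):
    im=robot.get_image(n);cv2.imwrite(f'pics/{n}0.png',im[:,:,::-1]);print(n,robot.calibration(n))
a=cv2.imread('pics/top0.png');b=cv2.imread('pics/side0.png')
E
```

```text
pics
0.0 [0.26998292 0.59059142 0.22138622] [-1.383078   -0.88641679  0.8894524 ] 0.9996976391852165
top {'fx': 444.0788766192809, 'fy': 444.0788766192809, 'cx': 282.7217561705638, 'cy': 209.24982861055747, 'k1': -0.1338120099090088, 'xyz': array([0.42100313, 0.0098647 , 0.84413552]), 'attitude': array([-2.10321613,  2.15204468, -0.20726531])}
side {'fx': 434.2087469961613, 'fy': 434.2087469961613, 'cx': 279.57651002348496, 'cy': 202.4431637416377, 'k1': -0.05768383261417955, 'xyz': array([0.84890699, 0.6477182 , 0.73151202]), 'attitude': array([-0.55230608, -2.67619449,  1.20340199])}
```

View pics/top0.png

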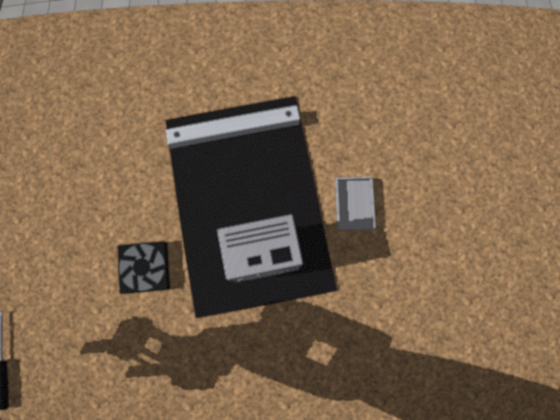

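View pics/side0.png

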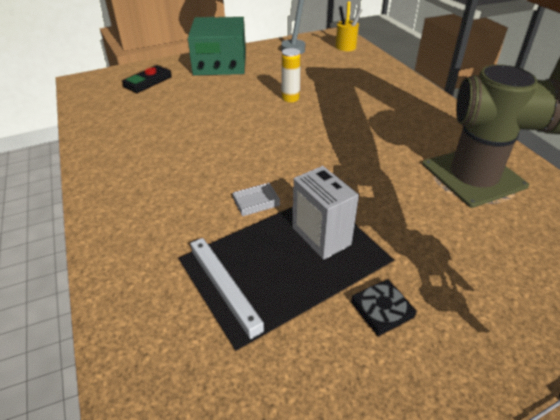

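The top view shows the mat with the bar at the top (167,125)–(299,97). The PSU stands at about (260,247) with its inlet on the robot side, the fan is at (143,267) and the tray at (355,204). In the side view the plain back plate faces the bar.

```bash
cat > h.py <<'E'
from station import robot
import cv2, numpy as np
from scipy.spatial.transform import Rotation as R
def ray(c,uv):
    uv=np.asarray(uv,float).reshape(-1,2)
    d=np.c_[(uv[:,0]-c['cx'])/c['fx'],(uv[:,1]-c['cy'])/c['fy']]
    u=d.copy()
    for _ in range(20): u=d/(1+c['k1']*(u**2).sum(1,keepdims=True))
    return np.c_[u,np.ones(len(u))]@R.from_rotvec(c['attitude']).as_matrix().T
def onz(c,uv,z):
    r=ray(c,uv); return c['xyz']+r*((z-c['xyz'][2])/r[:,2])[:,None]
def proj(c,p):
    q=(np.asarray(p,float).reshape(-1,3)-c['xyz'])@R.from_rotvec(c['attitude']).as_matrix()
    u=q[:,:2]/q[:,2:]; u=u*(1+c['k1']*(u**2).sum(1,keepdims=True))
    return u*[c['fx'],c['fy']]+[c['cx'],c['cy']]
E
python3 - <<'E'
from h import *
np.set_printoptions(precision=4,suppress=True)
im=cv2.imread('pics/top0.png');c=robot.calibration('top')
hsv=cv2.cvtColor(im,cv2.COLOR_BGR2HSV)
def big(m,x0,y0,x1,y1):
    w=np.zeros_like(m);w[y0:y1,x0:x1]=m[y0:y1,x0:x1]
    cs,_=cv2.findContours(w,cv2.RETR_EXTERNAL,cv2.CHAIN_APPROX_NONE);return max(cs,key=cv2.contourArea)
grey=((hsv[...,2]>85)&(hsv[...,1]<60)).astype(np.uint8)
for nm,b,z in (('bar',(160,90,305,150),.036),('psu',(205,200,315,300),.156),('tray',(330,170,380,235),.022)):
    k=big(grey,*b);r=cv2.boxPoints(cv2.minAreaRect(k));print(nm,r.round(1).tolist());print(onz(c,r,z)[:,:2])
print('mat',onz(c,[[166,121],[298,97],[336,290],[197,317]],.006)[:,:2])
s=robot.get_state();print(R.from_rotvec(s['ee_rot']).as_matrix())
crop=cv2.resize(im[85:325,110:385],None,fx=2.5,fy=2.5,interpolation=2);cv2.imwrite('pics/c1.png',crop)
E
```

```text
bar [[164.1999969482422, 128.60000610351562], [296.79998779296875, 103.5999984741211], [300.0, 120.19999694824219], [167.39999389648438, 145.3000030517578]]
[[ 0.7373  0.2276]
 [ 0.7824 -0.0313]
 [ 0.7474 -0.0363]
 [ 0.703   0.2201]]
psu [[215.60000610351562, 228.89999389648438], [292.1000061035156, 213.60000610351562], [302.79998779296875, 267.20001220703125], [226.3000030517578, 282.5]]
[[ 0.5213  0.1085]
 [ 0.543  -0.0121]
 [ 0.4586 -0.0264]
 [ 0.4377  0.0919]]
tray [[335.0, 177.0], [375.0, 177.0], [375.0, 228.0], [335.0, 228.0]]
[[ 0.6361 -0.1006]
 [ 0.6347 -0.178 ]
 [ 0.5357 -0.1718]
 [ 0.5375 -0.096 ]]
mat [[ 0.7654  0.2327]
 [ 0.8102 -0.0357]
 [ 0.4226 -0.0951]
 [ 0.3784  0.1649]]
[[ 0.4158 -0.0009 -0.9095]
 [ 0.9095 -0.0016  0.4158]
 [-0.0019 -1.      0.0001]]
```

View pics/c1.png

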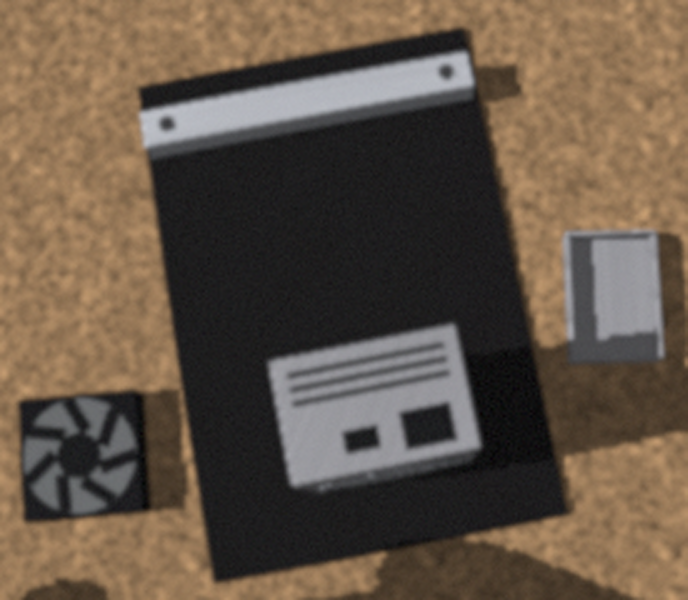

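```bash
cat > go.py <<'E'
# row (cm, 6 deg units) needed to reach x y z with tool z opposite to push yaw (deg)
import sys; from h import *
def row(x,y,z,yaw):
    s=robot.get_state(); T=R.from_rotvec(s['ee_rot']); a=np.radians(yaw)
    G=R.from_matrix(np.c_[[-np.sin(a),np.cos(a),0],[0,0,-1],[-np.cos(a),-np.sin(a),0]])
    d=T.inv().apply(np.array([x,y,z])-s['eef_pos'])*100
    print(s['time_s'],s['eef_pos'].round(3),'w',round(s['width'],2),'F',s['force'].round(1),'row',d.round(1),(np.degrees((T.inv()*G).as_rotvec())/6).round(2))
row(*map(float,sys.argv[1:]))
E
python3 -m jog '[[-46.7,0,-34.5,0,-5.7,0],[-46.7,0,-34.5,0,-5.7,0],[-46.7,0,-34.5,0,-5.7,0],[-46.7,0,-34.5,0,-5.7,0],[-46.7,0,-34.5,0,-5.7,0]]' 0
python3 go.py .389 .023 .22 9.6
```

```text
time_s: 0.52
eef_pos: [0.3127, 0.3858, 0.2218]
ee_rot: [-1.122, -1.334, 1.339]
force: [1.5, -0.5, 0.6]
width: 0.998
0.5167 [0.313 0.386 0.222] w 1.0 F [ 1.5 -0.5  0.6] row [-37.1   0.3  -1.2] [-0.02  0.07 -0.02]
```

```bash
for i in 1; do python3 -m jog '[[-37,0.3,-1.2,0,0,0],[-37,0.3,-1.2,0,0,0],[-37,0.3,-1.2,0,0,0],[-37,0.3,-1.2,0,0,0],[-37,0.3,-1.2,0,0,0]]'; done
python3 go.py .389 .023 .22 9.6
```

```text
time_s: 0.93
eef_pos: [0.355, 0.1819, 0.2205]
ee_rot: [-1.122, -1.335, 1.34]
force: [0.7, -0.8, 0.4]
width: 0.999
0.9333 [0.355 0.182 0.22 ] w 1.0 F [ 0.7 -0.8  0.4] row [-16.2   0.1  -0.6] [-0.02  0.08 -0.02]
```

```bash
python3 -m jog '[[-16.2,0.1,-0.6,0,0.08,0],[-16.2,0.1,-0.6,0,0.08,0],[-16.2,0.1,-0.6,0,0.08,0],[-16.2,0.1,-0.6,0,0.08,0],[-16.2,4,-0.6,0,0.08,0]]' 90
python3 go.py .389 .023 .14 9.6
python3 - <<'E'
from h import *
for n in('wrist','top'): cv2.imwrite(f'pics/{n}1.png',robot.get_image(n)[:,:,::-1])
a=cv2.imread('pics/top1.png');b=cv2.imread('pics/wrist1.png')
cv2.imwrite('pics/c2.png',np.hstack([cv2.resize(a[80:330,100:400],(400,333)),cv2.resize(b,(400,333))]))
E
```

```text
time_s: 1.35
eef_pos: [0.3946, 0.0171, 0.1881]
ee_rot: [-1.146, -1.332, 1.324]
force: [1.2, 0.3, 1.6]
width: 0.708
1.35 [0.395 0.017 0.188] w 0.71 F [1.2 0.3 1.6] row [0.7 4.8 0.5] [ 0.12 -0.09 -0.08]
```

View pics/c2.png

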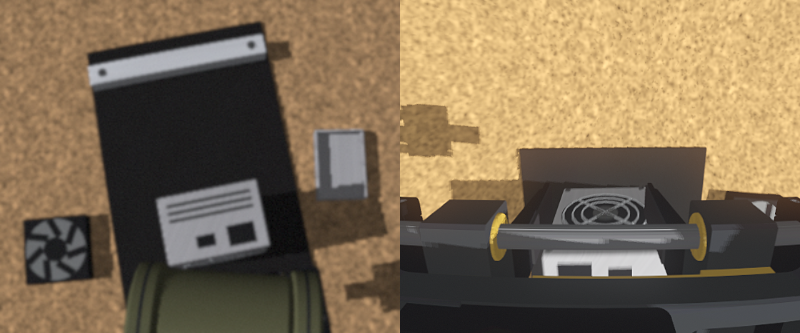

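The gripper is behind the PSU and faces the grille roughly centred. Next I'll descend and push.

```bash
python3 -m jog '[[0.7,2.4,0.5,0.1,-0.1,-0.1],[0.7,4.8,0.5,0.1,-0.1,-0.1],[0.7,4.8,0.5,0.1,-0.1,-0.1]]'
python3 go.py .430 .030 .14 9.6
```

```text
time_s: 1.7
eef_pos: [0.3752, 0.0291, 0.123]
ee_rot: [-1.089, -1.317, 1.343]
force: [-0.7, 0.6, -0.7]
width: 0.646
1.7 [0.375 0.029 0.123] w 0.65 F [-0.7  0.6 -0.7] row [-0.8 -1.9 -5.4] [-0.3   0.07  0.13]
```

```bash
python3 -m jog '[[-0.5,-1.5,-2,-0.3,0.1,0.1],[-0.8,-1.9,-3,-0.3,0.1,0.1],[-0.8,-1.9,-4,-0.3,0.1,0.1],[-0.8,-1.9,-5,-0.3,0.1,0.1],[-0.8,-1.9,-5.4,-0.3,0.1,0.1]]'
python3 go.py .492 .040 .14 9.6
```

```text
time_s: 2.12
eef_pos: [0.4322, 0.0315, 0.1426]
ee_rot: [-1.125, -1.333, 1.328]
force: [-0.4, 0.1, 0.2]
width: 0.646
2.1167 [0.432 0.031 0.143] w 0.65 F [-0.4  0.1  0.2] row [-0.2  0.3 -6. ] [ 0.02 -0.01  0.03]
```

```bash
python3 -m jog '[[-0.1,0.2,-0.8,0,0,0],[-0.2,0.3,-1.6,0,0,0],[-0.2,0.3,-2.4,0,0,0],[-0.2,0.3,-3.2,0,0,0],[-0.2,0.3,-4,0,0,0]]'
python3 go.py .492 .040 .14 9.6
```

```text
time_s: 2.53
eef_pos: [0.4728, 0.0363, 0.1399]
ee_rot: [-1.125, -1.334, 1.328]
force: [-3.0, -0.4, 3.4]
width: 0.645
2.5333 [0.473 0.036 0.14 ] w 0.64 F [-3.  -0.4  3.4] row [ 0. -0. -2.] [ 0.02 -0.01  0.02]
```

```bash
python3 -m jog '[[0,0,-0.7,0,0,0],[0,0,-1.4,0,0,0],[0,0,-2.1,0,0,0],[0,0,-2.8,0,0,0],[0,0,-2.8,0,0,0]]'
python3 go.py .492 .040 .14 9.6
```

```text
time_s: 2.95
eef_pos: [0.5017, 0.0411, 0.1399]
ee_rot: [-1.126, -1.334, 1.327]
force: [0.3, -1.2, 0.2]
width: 0.648
2.95 [0.502 0.041 0.14 ] w 0.65 F [ 0.3 -1.2  0.2] row [ 0.1 -0.   1. ] [ 0.03 -0.01  0.02]
```

```bash
python3 -m jog '[[0,0,2,0,0,0],[0,0,5,0,0,0],[0,0,8,0,0,0],[0,0,10,0,0,0],[0,0,10,0,0,0]]'
python3 go.py .46 .035 .045 9.6
python3 - <<'E'
from h import *
for n in('side','top'): cv2.imwrite(f'pics/{n}2.png',robot.get_image(n)[:,:,::-1])
a=cv2.imread('pics/top2.png');b=cv2.imread('pics/side2.png')
cv2.imwrite('pics/c3.png',np.hstack([cv2.resize(a[80:330,110:390],(400,357)),cv2.resize(b[130:380,150:430],(400,357))]))
E
```

```text
time_s: 3.37
eef_pos: [0.4002, 0.0243, 0.1384]
ee_rot: [-1.125, -1.333, 1.327]
force: [0.2, -0.0, -1.1]
width: 0.645
3.3667 [0.4   0.024 0.138] w 0.64 F [ 0.2 -0.  -1.1] row [ 0.   9.3 -6.1] [ 0.02 -0.02  0.03]
```

View pics/c3.png

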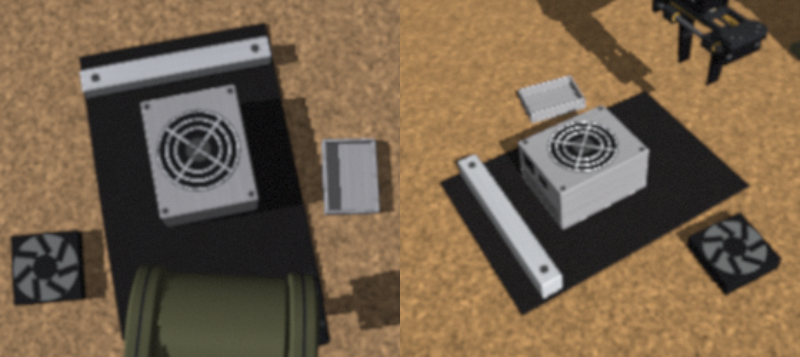

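The PSU lies grille up, close to square, short of the bar, with the tray and fan in place. I'll measure the top face at z = 0.086.

```bash
cat > meas.py <<'E'
import sys; from h import *
np.set_printoptions(precision=4,suppress=True)
im=cv2.imread(sys.argv[1]);c=robot.calibration('top')
# crop-picture corners of the lying top face, clockwise from upper left, given in picture pixels
q=onz(c,eval(sys.argv[2]),.086)[:,:2]
e1,e2,e3,e4=q
a=np.radians(9.6);d=np.array([np.cos(a),np.sin(a)]);l=np.array([-d[1],d[0]]);stop=np.array([.727,.089])
for n,v in(('lead',e2-e1),('rear',e3-e4)): print(n,np.degrees(np.arctan2(v[0],-v[1])),np.linalg.norm(v))
for n,v in(('left',e1-e4),('right',e2-e3)): print(n,np.degrees(np.arctan2(v[1],v[0])),np.linalg.norm(v))
m=(e1+e2)/2;r=(e3+e4)/2
print('lead mid in stop',(m-stop)@d,(m-stop)@l,'rear mid',r,(r-stop)@d,(r-stop)@l)
# bar foot face: lower top edge of bar at z=.036
b=onz(c,eval(sys.argv[3]),.036)[:,:2];v=b[1]-b[0]
print('bar yaw',np.degrees(np.arctan2(v[0],-v[1])),'len',np.linalg.norm(v),'mid',b.mean(0),'in stop',(b.mean(0)-stop)@d,(b.mean(0)-stop)@l)
E
python3 - <<'E'
import numpy as np,cv2
s=.7
f=lambda p:(np.array(p)*.7+[110,80]).round(1).tolist()
print(f([[141,102],[236,86],[258,200],[163,220]]),f([[82,90],[270,58]]))
im=cv2.imread('pics/top2.png');cv2.imwrite('pics/c4.png',cv2.resize(im[95:245,160:320],None,fx=4,fy=4,interpolation=cv2.INTER_CUBIC))
E
```

```text
[[208.7, 151.4], [275.2, 140.2], [290.6, 220.0], [224.1, 234.0]] [[167.4, 143.0], [299.0, 120.6]]
```

View pics/c4.png

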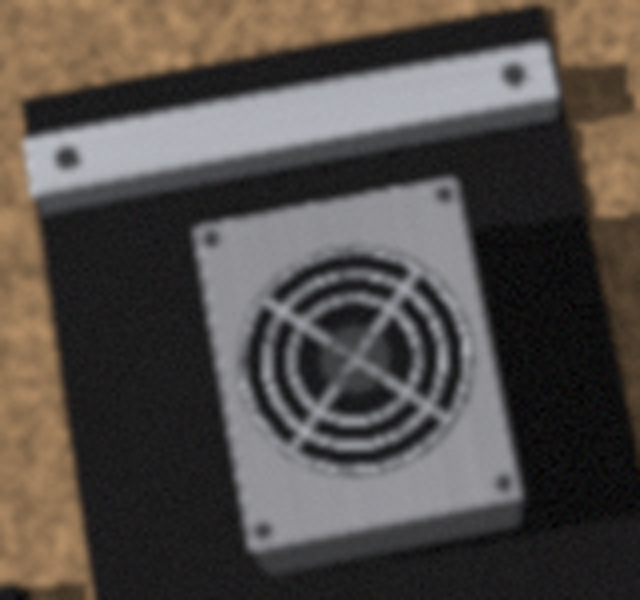

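The crop shows the PSU's top-face corners at (193,227), (457,178), (523,498) and (250,552). The bar's near top edge runs (32,198)–(557,101).

```bash
python3 meas.py pics/top2.png 'np.array([[193,227],[457,178],[523,498],[250,552]])/4+[160,95]' 'np.array([[32,198],[557,101]])/4+[160,95]'
```

```text
lead 9.626970094948765 0.12027094546602346
rear 10.057995220674432 0.1200417334332492
left 10.052390445258581 0.14927043725850356
right 9.965153609657955 0.148365864675108
lead mid in stop -0.047811031695847724 -0.00787074319379896 rear mid [0.5346 0.0474] -0.19662534968342474 -0.008932809049769536
bar yaw 9.583856417190315 len 0.25746847593564387 mid [0.726 0.092] in stop -0.0004976861277275398 0.0031771200703478225
```

```bash
python3 -m jog '[[0,3,0,0,0,0],[0,6,0,0,0,0],[0,8.5,0,0,0,0],[0,9.3,0,0,0,0],[0,9.3,-1,0,0,0]]'
python3 go.py .508 .0429 .045 9.6
```

```text
time_s: 3.88
eef_pos: [0.4107, 0.0266, 0.0436]
ee_rot: [-1.122, -1.33, 1.329]
force: [-0.6, 0.4, 0.7]
width: 0.649
3.8833 [0.411 0.027 0.044] w 0.65 F [-0.6  0.4  0.7] row [ 0.  -0.2 -9.9] [-0.02 -0.02  0.04]
```

```bash
python3 -m jog '[[0,-0.2,-3,0,0,0],[0,-0.2,-6,0,0,0],[0,-0.2,-8.5,0,0,0],[0,-0.2,-9.9,0,0,0],[0,-0.2,-9.9,0,0,0]]'
python3 go.py .572 .0538 .045 9.6
python3 -m jog '[[0,0,-0.7,0,0,0],[0,0,-1.4,0,0,0],[0,0,-2.1,0,0,0],[0,0,-2.8,0,0,0],[0,0,-3.5,0,0,0]]'
python3 go.py .572 .0538 .045 9.6
```

```text
time_s: 4.3
eef_pos: [0.5126, 0.0433, 0.0467]
ee_rot: [-1.124, -1.333, 1.327]
force: [-0.8, -0.0, 1.2]
width: 0.648
4.3 [0.513 0.043 0.047] w 0.65 F [-0.8 -0.   1.2] row [ 0.1  0.2 -6. ] [ 0.01 -0.01  0.03]
time_s: 4.72
eef_pos: [0.5457, 0.0489, 0.0467]
ee_rot: [-1.121, -1.33, 1.33]
force: [-5.7, -2.1, 4.4]
width: 0.648
4.7167 [0.546 0.049 0.047] w 0.65 F [-5.7 -2.1  4.4] row [ 0.   0.2 -2.7] [-0.03 -0.01  0.03]
```

```bash
python3 -m jog '[[0,0,-0.5,0,0,0],[0,0,-1,0,0,0],[0,0,-1.5,0,0,0],[0,0,-2.0,0,0,0],[0,0,-2.2,0,0,0]]'
python3 -m jog '[[0,0,-0.2,0,0,0],[0,0,-0.4,0,0,0],[0,0,-0.4,0,0,0]]'
python3 go.py .572 .0538 .045 9.6
```

```text
time_s: 5.13
eef_pos: [0.5667, 0.0524, 0.0467]
ee_rot: [-1.119, -1.328, 1.331]
force: [-6.8, -1.4, 6.0]
width: 0.647
time_s: 5.38
eef_pos: [0.5698, 0.0529, 0.0467]
ee_rot: [-1.118, -1.326, 1.332]
force: [-5.1, -0.6, 3.4]
width: 0.649
5.3833 [0.57  0.053 0.047] w 0.65 F [-5.1 -0.6  3.4] row [ 0.   0.2 -0.2] [-0.07 -0.01  0.04]
```

```bash
python3 -m jog '[[0,0,-0.15,0,0,0],[0,0,-0.3,0,0,0],[0,0,-0.3,0,0,0]]'
python3 -m jog '[[0,0,-0.15,0,0,0],[0,0,-0.3,0,0,0],[0,0,-0.3,0,0,0]]'
```

```text
time_s: 5.63
eef_pos: [0.571, 0.0531, 0.0467]
ee_rot: [-1.115, -1.323, 1.334]
force: [-8.3, -1.4, 5.9]
width: 0.646
time_s: 5.88
eef_pos: [0.5708, 0.0531, 0.0468]
ee_rot: [-1.109, -1.316, 1.339]
force: [-15.0, -2.5, 11.1]
width: 0.649
```

Force rises while the tool no longer advances, so the PSU is against the bar. I'll back off straight and check.

```bash
python3 -m jog '[[0,0,0.5,0,0,0],[0,0,2,0,0,0],[0,0,5,0,0,0],[0,0,8,0,0,0],[0,0,10,0,0,0]]'
python3 -m jog '[[0,0,3,0,0,0],[0,-2,4,0,0,0],[0,-5,4,0,0,0],[0,-8,4,0,0,0],[0,-8,4,0,0,0]]'
python3 - <<'E'
from h import *
im=robot.get_image('top')[:,:,::-1];cv2.imwrite('pics/top3.png',im)
cv2.imwrite('pics/c5.png',cv2.resize(im[95:245,160:320],None,fx=4,fy=4,interpolation=cv2.INTER_CUBIC))
cv2.imwrite('pics/side3.png',robot.get_image('side')[:,:,::-1])
E
```

```text
time_s: 6.3
eef_pos: [0.4703, 0.0364, 0.0483]
ee_rot: [-1.109, -1.316, 1.339]
force: [0.5, -0.4, 1.2]
width: 0.648
time_s: 6.72
eef_pos: [0.4368, 0.0295, 0.136]
ee_rot: [-1.12, -1.326, 1.333]
force: [0.6, 0.5, 0.5]
width: 0.65
```

View pics/c5.png

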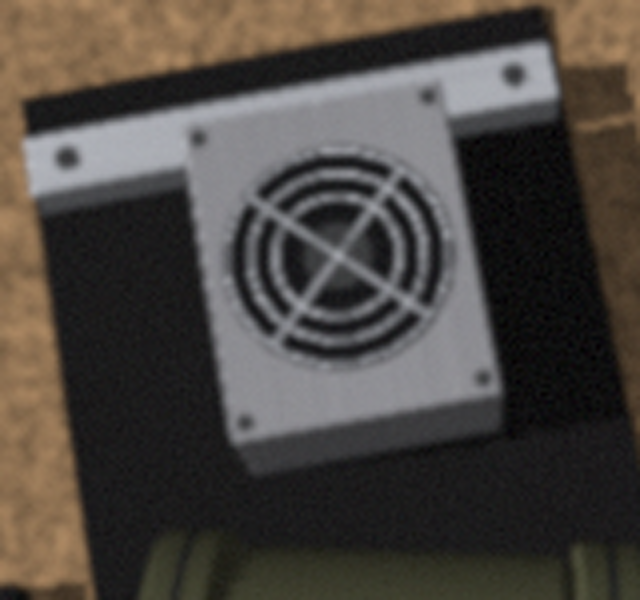

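View pics/side3.png

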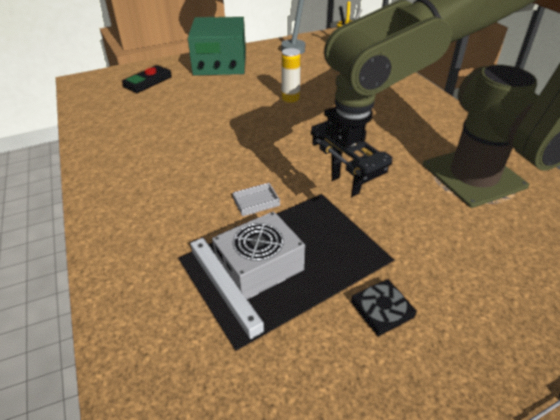

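The PSU now stands against the bar with its grille up. Its top-face corners in the crop are at about (185,128), (440,82), (503,393) and (232,443), and the tray and fan look untouched.

```bash
python3 meas.py pics/top3.png 'np.array([[185,128],[440,82],[503,393],[232,443]])/4+[160,95]' 'np.array([[32,198],[557,101]])/4+[160,95]'
```

```text
lead 9.404827032455865 0.11764462761042066
rear 9.395644711010931 0.1202267553146182
left 8.744486454804806 0.14788344820700072
right 9.744891110460902 0.14789549946260683
lead mid in stop -0.0007494150972944701 -0.01015468318420726 rear mid [0.582  0.0551] -0.14863040996529928 -0.009237662135354307
bar yaw 9.583856417190315 len 0.25746847593564387 mid [0.726 0.092] in stop -0.0004976861277275398 0.0031771200703478225
```

Flush (−1 mm), square to within about 0.5°, and 10 mm off the bar's middle. The arm is clear, so I'm handing in.

```bash
python3 -c "
from station import robot
print(robot.close_job(),robot.get_state()['time_s'])"
```

```text
the job is handed in; nothing more can be done
the job is handed in; nothing more can be done
```

The power supply is now lying grille up on the mat with its inlet end against the stop bar, and the job is handed in. I pushed it high on the grille side with the fingers part-open so it toppled onto its back. The toppled unit stopped about 48 mm short of the bar. I then slid it on from behind until the force rose to about 15 N with no further advance, and pulled the arm clear.

The last checks on the top camera, taken at about 6.8 s, showed:
- **Gap to the bar:** the inlet end measures about 1 mm short, against 6 mm allowed.
- **Squareness:** within about 0.2° by the end edges. The left side edge read 0.8° off, which I put down to picking corners by hand.
- **Position along the bar:** about 10 mm from its middle.
- **Tray and fan:** they look unmoved in both views, though I judged that by eye and did not measure it.

No check failed. Handing in gives no verdict, so the result itself is unconfirmed.

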